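# Fit the tapered handle into the grout brush

### The job

Take the wooden handle out of the blue caddy, stand its tapered end in the grey socket of the grout brush head and let go of it. Then, with the gripper shut, press or tap down on the handle's top end until the taper locks: it gives no further and bears a steady push of 20 to 28 N for half a second; never press harder than 32 N, or the socket cracks. Leave the soap dish and the two bottles where they are.

Things in the scene. Friction and masses are not known exactly. Their poses are not given: they have to be found in the camera images.
- handle_mid (a point): Loose round wooden brush handle, 120 mm long, about 90 g, starting upright in the caddy. This point is on its axis mid-grip, 35 mm below the flat top end; z runs up the handle. Above the shank: collar 38 mm diameter, 8 mm thick; straight grip 26 mm diameter, 50 mm long; end knob 30 mm diameter, 12 mm tall, flat on top.
- handle_collar (a point): Centre of the underside of the handle's collar, where the tapered shank begins: 35 mm below handle_mid, 70 mm below the flat top end. z runs up the handle.
- handle: The same handle; origin at the tip of its tapered shank, z up the handle. The shank is 50 mm long: 10 mm diameter at the tip, 14.6 mm above a 3.5 mm chamfer, then growing evenly to 22 mm under the collar.
- ferrule_rim (a point): Centre of the rim of the upright grey socket on the brush head, z up; tube 44 mm outside, 32 mm inside at the rim. In it slides a tight sleeve with a floor and four jaw pads that match the shank's taper. A shank lowered on the axis meets the pads, a push of some 3 to 5 N sets it on the sleeve's floor, with the collar 6 to 23 mm above the rim, and it stands there.
- head: Grout brush head, bristles down in a fixed steel tray: wooden block 170 x 60 mm, top 44 mm above the shelf, socket in the middle, rim at 100 mm. Origin under its centre, x along the block. About 10 N drives the sleeve and shank on down 5 to 8 mm, and they stay; then it locks hard, the push rising steeply. It locks with the collar 1 to 15 mm above the rim: unknown, to be felt.
- caddy: Blue plastic caddy, fixed, 165 x 120 mm, deck 70 mm high. Origin on the shelf under the axis of a 25 mm square well, 45 mm from the near end, in which the shank hangs loosely, collar resting on the deck. A shut flip-top lid, up to 11 mm above the deck, begins 45 mm from the well's axis towards +x.
- soap_dish: White ceramic soap dish, loose, 115 x 75 x 24 mm, origin under its centre. To be left alone.
- bottle_tall: White closed plastic bottle, loose, 64 mm diameter, 200 mm tall, origin under its centre. To be left alone.
- bottle_short: White closed plastic bottle, loose, 60 mm diameter, 150 mm tall, origin under its centre. To be left alone.
Mind the look-alikes: they are no part of the job. There is more than one size of the head; the job needs the larger. There is more than one size of the handle; the one meant has the size given above.

How it is judged:
On the way, in this order (a step that is already met when the one before it is completed fails the run):
1. the handle stands upright in the socket, let go of, its collar less than 27 mm above the rim (z of handle_collar in the frame of ferrule_rim below 0.027 m and horizontal distance between handle_collar and ferrule_rim below 0.005 m and angle between handle_collar's own z axis and vertical below 0.12 rad and contact force between each of the arm, the fingers and handle below 0.05 N), for 0.2 s.
2. the fingers press on the handle's top end with over 18 N and the seated handle bears it, its collar less than 16.5 mm above the rim (contact force between the fingers and handle above 18 N and z of the grasp point in the frame of handle_mid above 0.045 m and z of handle_collar in the frame of ferrule_rim below 0.0165 m and horizontal distance between handle_collar and ferrule_rim below 0.004 m and angle between handle_collar's own z axis and vertical below 0.08 rad), for 0.2 s.
At the end, for the whole second after the job is handed in: The handle stands locked in the brush head's socket, let go of and at rest, upright within 0.08 rad, on the socket's axis within 4 mm, its collar less than 16.5 mm above the rim (z of handle_collar in the frame of ferrule_rim below 0.0165 m and horizontal distance between handle_collar and ferrule_rim below 0.004 m and angle between handle_collar's own z axis and vertical below 0.08 rad and linear speed of handle below 0.01 m/s); the robot touches nothing.
It fails at once if the fingers press on the top end of the handle in the socket with more than 32 N (contact force between the fingers and handle above 32 N and z of the grasp point in the frame of handle_mid above 0.045 m and z of handle_collar in the frame of ferrule_rim below 0.03 m and horizontal distance between handle_collar and ferrule_rim below 0.02 m).
It fails at once if the soap dish is moved more than 20 mm (distance of soap_dish from where it was at the start of the episode above 0.02 m).
It fails at once if the tall bottle is moved more than 20 mm (distance of bottle_tall from where it was at the start of the episode above 0.02 m).
It fails at once if the short bottle is moved more than 20 mm (distance of bottle_short from where it was at the start of the episode above 0.02 m).
It also fails if it takes over 67 s, if anything falls off the work surface, if the arm or the gripper's body presses on something with over 40 N, if the wrist force passes 120 N, or if a joint passes its speed limit or range.

### The arm

A 7-joint arm with a two-finger parallel gripper is mounted at the origin on the work surface. World frame = base frame: x ahead of the robot, y to its left, z up, the work surface at z = 0. Lengths are in m, angles in rad, forces in N, time in s.
With the tool pointing down it reaches from about 0.425 to 0.825 m from the base axis. Payload 3.6 kg.
Tool frame: the origin (TCP) lies at the very end of the fingers, on their centre line; the grasp point (between the pads) lies 19 mm behind it (manip.tcp_to_grasp is the distance from the TCP to the grasp point, in m); y points along the fingers, z is the direction in which the jaws open and shut, and the axes are right-handed (so a half turn about y gives the same grasp; the last joint's range is limited). The gripper opens to 85 mm and grips with 20 to 120 N. Pads are 22 mm wide; open, the fingers measure 114 mm over their backs; the gripper's body (76 mm by 85 mm) begins 54 mm behind the grasp point. The pads swing forward as they close: fully open they stand 13 mm farther back than shut.
Start: joints at [1.266, 0.615, -0.013, 1.423, 0.008, 1.103, -0.04], TCP at [0.178, -0.625, 0.231] pointing down, gripper open.
Joint ranges: [-3.12, 3.12], [-0.3, 2.06], [-1.34, 1.32], [0.26, 2.42], [-1.36, 4.5], [0.01, 1.98], [-2.84, 2.84]. Speed limits (rad/s): [2.79, 2.79, 3.14, 3.14, 3.14, 3.14, 3.14].

### API

Orientations are given as a 3x3 rotation matrix whose columns are the frame's x, y, z axes.
In Python, from rig import manip, viewer, finish_job gives the robot as it stands.
- The arm moves only by the tool step_arm, never from a script. Its argument "targets" is a list of rows, each a list of 2 entries, a list of its own where there are three numbers: the shift along the tool's x, y, z in m, then the turn, a rotation vector about the tool's x, y, z in rad. In form: [[[tx, ty, tz], [wx, wy, wz]], ...]. A call has 1 to 20 rows; each row is the pose to reach, as a shift and turn from the pose commanded when the call began, along the tool's axes at that moment; what a row does not reach only later rows make up. A row lasts 1/8 s, in which the tool goes at most 62.5 mm and 10.7 degrees, less where a joint would pass 70% of its speed; a pose out of reach is approached as far as the arm can. A call with a gripper value outside its range is refused whole. "grip" is the finger opening in m, from 0 to 0.0854, set as the call begins (left out, the last holds). The fingers move at their own pace and stop on an object; "force" is the grip in N (left out, the last holds). Time passes only in rows, so rows that repeat a pose let the fingers close. It gives the time, the measured TCP pose, the force and the opening at its end, in the units of the state.
- manip.get_obs(): the state, without advancing time (a new reading comes with each control period).
- viewer.camera(name): name is "side" or "top" or "wrist"; returns (picture, depth): 384x512x3 uint8, blue, green, red; 384x512 float32, m along the optical axis (not along the pixel's ray), 0 where there is no reading.
- viewer.camera_info(name): a dict with "intrinsics" (3x3 intrinsics, pixels), "distortion" ([k1, k2, p1, p2, k3] as OpenCV has them; the pictures are not rectified), "rvec" (rotation vector, rad) and "tvec" (3), from world to camera coordinates, as OpenCV has them. Camera axes: x right, y down, z forward; pixel columns grow to the right and rows downward; lengths in m; the calibration is good to about 2 mm. A picture is of the moment at which its call begins: read the wrist's pose just before it. camera_info takes no time and is no camera call; for the wrist camera it gives the pose at the moment of the call.
- finish_job(): hands the job in, once; it reports no verdict.
Trained networks look in the newest picture that a camera, given by its name, has taken for a name from the list of things; names that differ only in an ending like _2 or _b are one class to them, and where a whole thing is asked for, a point or a joint stands for the part that bears it (a point fixed in the world has none). Each returns a list of dicts, best first, with "conf" (0 to 1); they miss things now and then, are a little off and sometimes report something else, mostly with a low value. They report only what shows in the picture. A call takes as long as a camera call. They do not tell look-alikes from the thing itself.
- viewer.regions_of(camera, label): "region" (384x512 bool, what is visible of it) and "point" ([column, row] in pixels, amid what is visible of it).
The state is a dict: "t": time; "joints": joint angles; "joint_vel": joint speeds; "joint_torque": joint torques, N m; "eef_pos": TCP position; "orientation": TCP orientation; "contact_force": force on the tool from outside, world axes, zero at the start; "ft_torque": the same for the moment, N m; "finger_gap": finger opening in m.
Only numpy, scipy, OpenCV 4.12 (cv2) and the standard library are available. Lean on these libraries where they do the work, as an engineer would, in place of code of your own. Each camera call takes 0.05 s, during which the arm holds its last target. There are 200 camera calls.

## Working session

There is one attempt and no reset: what is moved stays moved. The work goes in short steps, Python scripts to look and compute and a tool call to move; the robot and the scene stay as the last step left them, time stands still between calls to the robot, and variables do not carry over. Pictures are saved under pics/ and viewed, about 8 in all and at most 12, crops included, and the job is handed in when it is done.

Besides the shell and the picture viewer there is one more tool, called in YAML: its name, and indented under it one key for each argument. step_arm: Moves the arm, as the interface text tells. Its arguments: {"type":"object","properties":{"targets":{"type":"array","items":{"type":"array"}},"grip":{"type":"number"},"force":{"type":"number"}},"required":["targets"]}

```bash
mkdir -p pics
cat > h.py <<'E'
import numpy as np, cv2
from rig import manip, viewer, finish_job
def cam(n):
    info=viewer.camera_info(n); im,d=viewer.camera(n); return im,d,info
def world(px,z,info):
    """pixels (N,2), depths -> world"""
    K=np.array(info["intrinsics"]);D=np.array(info["distortion"])
    u=cv2.undistortPoints(np.float64(px).reshape(-1,1,2),K,D).reshape(-1,2)
    z=np.asarray(z,float).reshape(-1,1)
    c=np.hstack([u*z,z]);R=cv2.Rodrigues(np.float64(info["rvec"]))[0]
    return (c-np.float64(info["tvec"]).reshape(1,3))@R
def cloud(d,info,mask=None):
    m=d>0
    if mask is not None:m&=mask
    v,u=np.nonzero(m);return world(np.c_[u,v],d[v,u],info),np.c_[u,v]
def proj(p,info):
    return cv2.projectPoints(np.float64(p).reshape(-1,1,3),np.float64(info["rvec"]),np.float64(info["tvec"]),np.float64(info["intrinsics"]),np.float64(info["distortion"]))[0].reshape(-1,2)
E
python3 - <<'E'
from h import *
print({k:np.round(v,3).tolist() for k,v in manip.get_obs().items()})
ims=[]
for n in ["top","side"]:
    im,d,i=cam(n); ims.append(im)
    for l in ["handle","head","caddy","soap_dish","bottle_tall"]:
        for r in viewer.regions_of(n,l):
            P,_=cloud(d,i,r["region"])
            if len(P): print(n,l,round(r["conf"],2),np.round(r["point"]),np.round(np.median(P,0),3),"lo",np.round(np.percentile(P,3,axis=0),3),"hi",np.round(np.percentile(P,97,axis=0),3))
cv2.imwrite("pics/a.png",cv2.resize(np.hstack(ims),(800,300)))
cv2.imwrite("pics/top.png",cv2.resize(ims[0],(800,600)))
cv2.imwrite("pics/side.png",cv2.resize(ims[1],(800,600)))
E
```

```text
{'t': 0.0, 'joints': [1.267, 0.616, -0.013, 1.425, 0.008, 1.103, -0.04], 'joint_vel': [-0.001, 0.0, 0.001, 0.001, 0.001, 0.002, -0.001], 'joint_torque': [-0.0, -46.921, 0.259, -17.103, 0.01, 0.01, 0.0], 'eef_pos': [0.178, -0.624, 0.23], 'orientation': [[-0.962, -0.001, 0.274], [-0.274, 0.002, -0.962], [0.0, -1.0, -0.003]], 'contact_force': [0.482, -0.571, -0.847], 'ft_torque': [-0.028, 0.018, -0.043], 'finger_gap': 0.085}
top handle 0.8 [156. 256.] [0.427 0.14  0.154] lo [0.406 0.125 0.002] hi [0.447 0.178 0.158]
top handle 0.61 [107. 231.] [0.482 0.262 0.119] lo [0.467 0.252 0.073] hi [0.498 0.281 0.142]
top head 0.94 [323. 216.] [ 0.519 -0.236  0.044] lo [ 0.441 -0.289  0.004] hi [ 0.604 -0.186  0.1  ]
top head 0.82 [390. 205.] [ 0.553 -0.415  0.033] lo [ 0.492 -0.457 -0.001] hi [ 0.621 -0.381  0.076]
top caddy 0.91 [115. 212.] [0.53  0.256 0.072] lo [0.444 0.208 0.016] hi [0.601 0.327 0.081]
top caddy 0.34 [292. 119.] [ 0.76  -0.165  0.102] lo [ 0.743 -0.193  0.017] hi [ 0.785 -0.141  0.151]
top caddy 0.18 [108. 231.] [0.484 0.261 0.121] lo [0.469 0.252 0.075] hi [0.498 0.279 0.14
[... 193 characters left out ...]
6 0.201]
side handle 0.8 [165. 136.] [0.427 0.135 0.102] lo [0.407 0.124 0.008] hi [0.445 0.162 0.158]
side handle 0.63 [181. 100.] [0.483 0.257 0.106] lo [0.471 0.25  0.072] hi [0.498 0.275 0.14 ]
side handle 0.28 [245. 277.] [ 0.524 -0.258  0.043] lo [ 0.442 -0.3    0.003] hi [ 0.605 -0.202  0.099]
side head 0.94 [282. 362.] [ 0.557 -0.433  0.033] lo [ 0.494 -0.467  0.002] hi [ 0.621 -0.392  0.077]
side head 0.9 [242. 280.] [ 0.524 -0.257  0.043] lo [ 0.443 -0.3    0.004] hi [ 0.605 -0.2    0.099]
side caddy 0.73 [199. 113.] [0.531 0.22  0.069] lo [0.447 0.205 0.004] hi [0.603 0.323 0.08 ]
side bottle_tall 0.6 [314. 145.] [0.754 0.01  0.11 ] lo [ 0.732 -0.002  0.008] hi [0.785 0.039 0.2  ]
```

View pics/top.png

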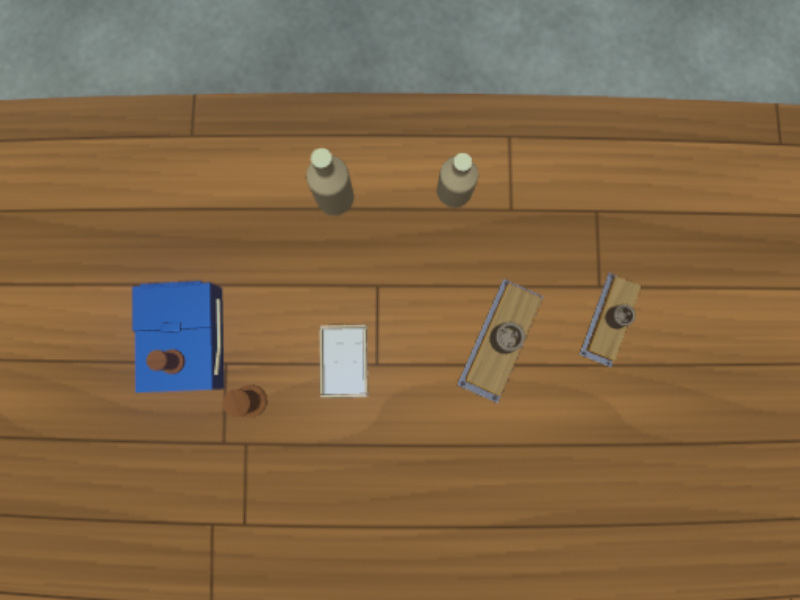

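View pics/side.png

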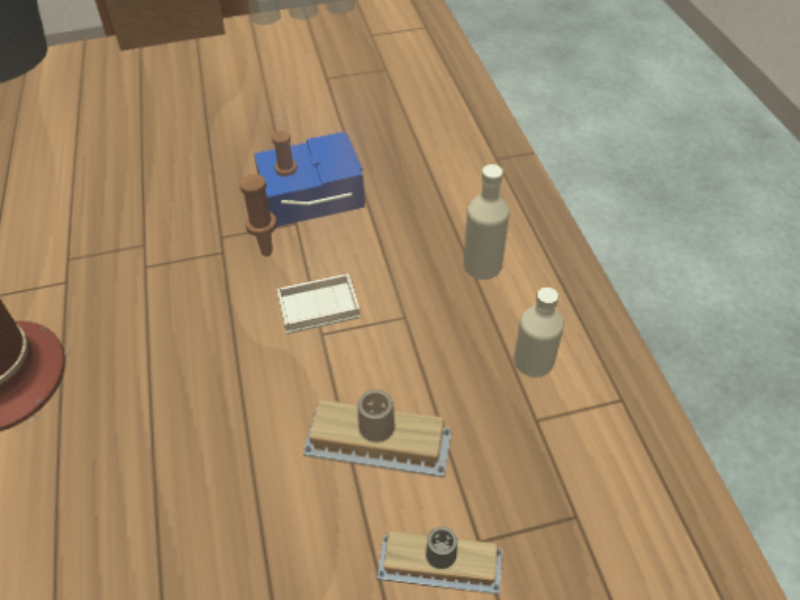

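The candidates, in top.png pixels:
- **Handles:** (165,361) is in the caddy with its top at about 0.141 m, which matches. (243,401) stands on the shelf, about 0.158 m tall, and is a look-alike.
- **Heads:** (508,338) has its rim at 0.100 m and is the larger one, so I choose it. (622,316) has its rim at 0.077 m and is a look-alike.

Next I refine the axes and check one close crop.

Run:
```python
from h import *
def circ(P):
    A=np.c_[2*P[:,:2],np.ones(len(P))];s=np.linalg.lstsq(A,(P[:,:2]**2).sum(1),rcond=None)[0]
    return s[:2],np.sqrt(s[2]+s[:2]@s[:2])
crops=[]
for n in ["top","side"]:
    im,d,i=cam(n); P,uv=cloud(d,i)
    def near(c,r,lo,hi): return P[(np.hypot(P[:,0]-c[0],P[:,1]-c[1])<r)&(P[:,2]>lo)&(P[:,2]<hi)]
    T=near((.483,.262),.035,.136,.15); print(n,"top",len(T),T.mean(0).round(4),T.min(0).round(3),T.max(0).round(3))
    G=near((.483,.262),.035,.085,.125); print(" grip",len(G),*[np.round(x,4) for x in circ(G)])
    C=near((.483,.262),.035,.0755,.0815); print(" collar",len(C),*[np.round(x,4) for x in circ(C)], C.min(0).round(3),C.max(0).round(3))
    R=near((.52,-.245),.04,.094,.106); print(" rim",len(R),R.mean(0).round(4),*[np.round(x,4) for x in circ(R)],R.min(0).round(3),R.max(0).round(3))
    W=near((.52,-.245),.04,.055,.09); print(" wall",len(W),*[np.round(x,4) for x in circ(W)])
    for p in [(.483,.262,.1),(.52,-.245,.08)]:
        c=proj(p,i)[0].astype(int); crops.append(cv2.resize(im[max(c[1]-40,0):c[1]+40,max(c[0]-50,0):c[0]+50],(400,300),interpolation=cv2.INTER_CUBIC))
cv2.imwrite("pics/crop.png",np.vstack([np.hstack(crops[:2]),np.hstack(crops[2:])]))
```

```text
top top 143 [0.483  0.268  0.1403] [0.468 0.254 0.136] [0.497 0.282 0.146]
 grip 66 [0.4833 0.2688] 0.0126
 collar 79 [0.4824 0.265 ] 0.0153 [0.465 0.233 0.076] [0.5   0.279 0.081]
 rim 144 [ 0.5236 -0.2422  0.0995] [ 0.5238 -0.2423] 0.0192 [ 0.503 -0.263  0.095] [ 0.544 -0.221  0.103]
 wall 159 [ 0.5224 -0.2381] 0.0164
side top 72 [0.4843 0.2665 0.139 ] [0.47  0.25  0.136] [0.498 0.283 0.142]
 grip 120 [0.484 0.265] 0.0108
 collar 54 [0.4848 0.2676] 0.0156 [0.467 0.248 0.076] [0.503 0.28  0.081]
 rim 205 [ 0.5247 -0.2452  0.0987] [ 0.5249 -0.2449] 0.0192 [ 0.504 -0.267  0.094] [ 0.547 -0.222  0.104]
 wall 363 [ 0.5243 -0.2477] 0.0192
```

View pics/crop.png

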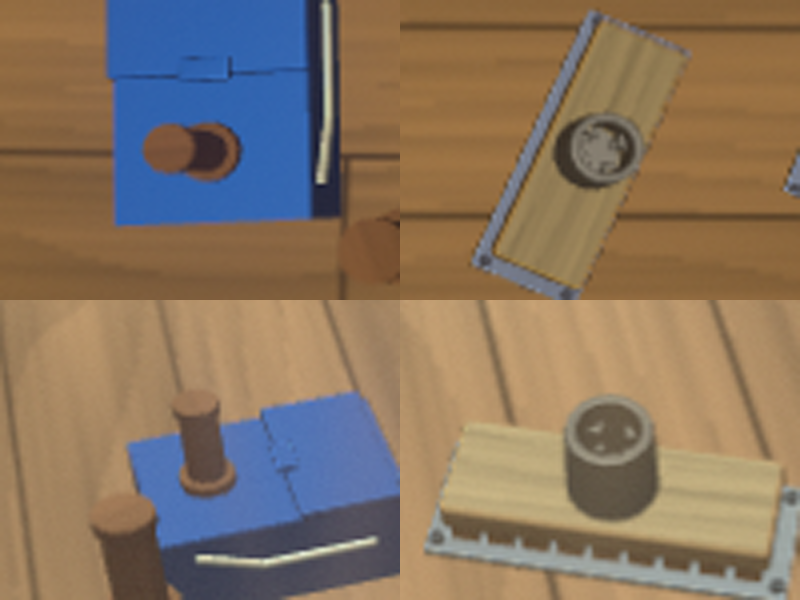

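The crop shows the slim handle in the caddy well and the socket with four pads on the larger head. The handle axis is at about (0.4835, 0.267) and the rim at (0.524, -0.2435, 0.099), with both cameras agreeing within about 3 mm. I move first to above the socket and look with the wrist camera on the way.

step_arm:
  targets:
    - [[-0.1,-0.02,-0.07],[0,0.1,0]]
    - [[-0.2,-0.03,-0.14],[0,0.2,0]]
    - [[-0.3,-0.03,-0.21],[0,0.28,0]]
    - [[-0.395,-0.03,-0.283],[0,0.28,0]]
    - [[-0.395,-0.03,-0.283],[0,0.28,0]]
    - [[-0.395,-0.03,-0.283],[0,0.28,0]]
    - [[-0.395,-0.03,-0.283],[0,0.28,0]]
    - [[-0.395,-0.03,-0.283],[0,0.28,0]]
    - [[-0.395,-0.03,-0.283],[0,0.28,0]]
    - [[-0.395,-0.03,-0.283],[0,0.28,0]]
    - [[-0.395,-0.03,-0.283],[0,0.28,0]]
    - [[-0.395,-0.03,-0.283],[0,0.28,0]]

```text
t: 2.2
eef_pos: [0.4796, -0.246, 0.2614]
orientation: [[-1.0, -0.0, -0.005], [0.005, -0.0, -1.0], [0.0, -1.0, 0.0]]
contact_force: [0.4, -0.2, -0.1]
finger_gap: 0.0858
```

```bash
cat >> h.py <<'E'
def circ(P):
    A=np.c_[2*P[:,:2],np.ones(len(P))];s=np.linalg.lstsq(A,(P[:,:2]**2).sum(1),rcond=None)[0]
    return s[:2].round(4),np.sqrt(s[2]+s[:2]@s[:2]).round(4)
def show():
    o=manip.get_obs()
    for k in ["t","joints","eef_pos","orientation","contact_force","finger_gap"]: print(k,np.round(o[k],4).tolist())
E
python3 - <<'E'
from h import *
show(); im,d,i=cam("wrist"); P,uv=cloud(d,i); cv2.imwrite("pics/w1.png",im)
R=-cv2.Rodrigues(np.float64(i["rvec"]))[0].T@np.float64(i["tvec"]).reshape(3); print("campos",R.round(3))
m=(np.hypot(P[:,0]-.524,P[:,1]+.244)<.04)&(abs(P[:,2]-.1)<.006); Q=P[m]
print(len(Q),Q.mean(0),circ(Q),Q.min(0),Q.max(0))
E
```

```text
t 2.2
joints [0.4378, 0.4115, -0.0069, 1.703, 0.0038, 1.0272, -1.1463]
eef_pos [0.4796, -0.246, 0.2614]
orientation [[-1.0, -0.0003, -0.005], [0.005, -0.0004, -1.0], [0.0003, -1.0, 0.0004]]
contact_force [0.3775, -0.228, -0.0623]
finger_gap 0.0858
campos [ 0.549 -0.246  0.405]
608 [ 0.52126875 -0.24345363  0.10070638] (array([ 0.5211, -0.2436]), np.float64(0.0189)) [ 0.4996348  -0.26537955  0.09461194] [ 0.54203971 -0.22228819  0.10321022]
```

View pics/w1.png

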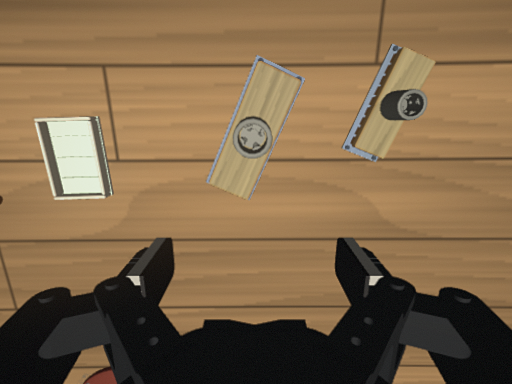

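The wrist picture shows the larger socket at (252,137), open and upright, with the rim at (0.521, -0.2435, 0.1007). Next I go to the handle.

step_arm:
  targets:
    - [[0.06,0,-0.1],[0,0,0]]
    - [[0.06,0,-0.2],[0,0,0]]
    - [[0.06,0,-0.3],[0,0,0]]
    - [[0.06,0,-0.4],[0,0,0]]
    - [[0.06,0,-0.513],[0,0,0]]
    - [[0.06,0,-0.513],[0,0,0]]
    - [[0.06,0,-0.513],[0,0,0]]
    - [[0.06,0,-0.513],[0,0,0]]
    - [[0.06,0,-0.513],[0,0,0]]
    - [[0.06,0,-0.513],[0,0,0]]
    - [[0.06,0,-0.513],[0,0,0]]

```text
t: 3.62
eef_pos: [0.4221, 0.2665, 0.2612]
orientation: [[-1.0, -0.0, -0.005], [0.005, -0.002, -1.0], [0.0, -1.0, 0.002]]
contact_force: [0.3, -0.3, -0.6]
finger_gap: 0.0856
```

Run:
```python
from h import *
show(); im,d,i=cam("wrist"); P,uv=cloud(d,i); cv2.imwrite("pics/w2.png",im)
for c in [(.4835,.267)]:
  r=np.hypot(P[:,0]-c[0],P[:,1]-c[1])<.03
  for lo,hi in [(.134,.146),(.09,.125),(.074,.082)]:
    Q=P[r&(P[:,2]>lo)&(P[:,2]<hi)]
    if len(Q)>5: print(lo,len(Q),Q.mean(0).round(4),circ(Q),Q.min(0).round(3),Q.max(0).round(3))
```

```text
t 3.625
joints [-0.4499, 0.3573, -0.2182, 1.8007, 0.0919, 0.9944, -2.2807]
eef_pos [0.4221, 0.2665, 0.2612]
orientation [[-1.0, -0.0001, -0.0049], [0.0049, -0.0016, -1.0], [0.0001, -1.0, 0.0016]]
contact_force [0.2533, -0.3098, -0.6231]
finger_gap 0.0856
0.134 821 [0.4816 0.2677 0.1412] (array([0.4814, 0.2677]), np.float64(0.0106)) [0.467 0.254 0.139] [0.496 0.282 0.143]
0.074 95 [0.4936 0.2659 0.0789] (array([0.4809, 0.2677]), np.float64(0.0183)) [0.477 0.249 0.076] [0.5   0.286 0.081]
```

step_arm:
  targets:
    - [[-0.06,0.03,-0.001],[0,0,0]]
    - [[-0.06,0.06,-0.001],[0,0,0]]
    - [[-0.06,0.09,-0.001],[0,0,0]]
    - [[-0.06,0.1,-0.001],[0,0,0]]
    - [[-0.06,0.1,-0.001],[0,0,0]]
    - [[-0.06,0.1,-0.001],[0,0,0]]

```text
t: 4.42
eef_pos: [0.4825, 0.2697, 0.1628]
orientation: [[-1.0, 0.003, -0.003], [0.003, 0.001, -1.0], [-0.003, -1.0, -0.001]]
contact_force: [-1.2, 0.3, -0.4]
finger_gap: 0.0856
```

step_arm:
  targets:
    - [[0,0.02,0.002],[0,0,0]]
    - [[0,0.04,0.002],[0,0,0]]
    - [[0,0.06,0.002],[0,0,0]]
    - [[0,0.075,0.002],[0,0,0]]
    - [[0,0.075,0.002],[0,0,0]]
    - [[0,0.075,0.002],[0,0,0]]
    - [[0,0.075,0.002],[0,0,0]]

```text
t: 5.3
eef_pos: [0.4822, 0.2678, 0.0872]
orientation: [[-1.0, 0.002, -0.002], [0.002, 0.001, -1.0], [-0.002, -1.0, -0.001]]
contact_force: [-0.2, 0.6, -0.8]
finger_gap: 0.0853
```

step_arm:
  targets:
    - [[0,0,0],[0,0,0]]
    - [[0,0,0],[0,0,0]]
    - [[0,0,0],[0,0,0]]
    - [[0,0,0],[0,0,0]]
    - [[0,0,0],[0,0,0]]
    - [[0,0,0],[0,0,0]]
    - [[0,0,0],[0,0,0]]
    - [[0,0,0],[0,0,0]]
  grip: 0.015
  force: 40

```text
t: 6.3
eef_pos: [0.4817, 0.2675, 0.0865]
orientation: [[-1.0, 0.0, -0.002], [0.002, 0.0, -1.0], [-0.0, -1.0, -0.0]]
contact_force: [-0.5, -0.5, 1.8]
finger_gap: 0.0253
```

step_arm:
  targets:
    - [[0,-0.03,0],[0,0,0]]
    - [[0,-0.06,0],[0,0,0]]
    - [[0,-0.1,0],[0,0,0]]
    - [[0,-0.14,0],[0,0,0]]
    - [[0,-0.17,0],[0,0,0]]
    - [[0,-0.17,0],[0,0,0]]
    - [[0,-0.17,0],[0,0,0]]

```text
t: 7.18
eef_pos: [0.4807, 0.2667, 0.2548]
orientation: [[-1.0, -0.003, -0.002], [0.002, -0.002, -1.0], [0.003, -1.0, 0.002]]
contact_force: [0.6, -0.2, -0.5]
finger_gap: 0.0257
```

Run:
```python
from h import *
show(); o=manip.get_obs()["eef_pos"]
ims=[]
for n in ["wrist","side","top"]:
    im,d,i=cam(n); P,uv=cloud(d,i); ims.append(im)
    r=np.hypot(P[:,0]-o[0],P[:,1]-o[1])<.03
    print(n)
    for a,b in [(-.008,.001),(-.045,-.018),(.045,.07)]:
        Q=P[r&(P[:,2]>o[2]+a)&(P[:,2]<o[2]+b)]
        if len(Q)>5: print(a,b,len(Q),Q.mean(0).round(4),circ(Q),Q.min(0).round(3),Q.max(0).round(3))
c=proj(o,i)[0]
i=viewer.camera_info("side"); c=proj(o,i)[0].astype(int); print(c)
x=max(c[0]-75,0);y=max(c[1]-75,0)
cv2.imwrite("pics/g.png",np.hstack([ims[0][::1,:],cv2.resize(ims[1][y:y+150,x:x+112],(288,384))]))
```

```text
t 7.175
joints [-0.4073, 0.4433, -0.2076, 1.6773, 0.103, 1.0349, -2.2212]
eef_pos [0.4807, 0.2667, 0.2548]
orientation [[-1.0, -0.0027, -0.0021], [0.0021, -0.0018, -1.0], [0.0027, -1.0, 0.0018]]
contact_force [0.6378, -0.1609, -0.4672]
finger_gap 0.0257
wrist
-0.008 0.001 815 [0.4919 0.267  0.2486] (array([0.4837, 0.2671]), np.float64(0.013)) [0.482 0.249 0.247] [0.499 0.285 0.256]
0.045 0.07 6329 [0.487  0.2667 0.3095] (array([0.4891, 0.2662]), np.float64(0.0154)) [0.47  0.237 0.3  ] [0.497 0.297 0.325]
side
-0.008 0.001 20 [0.4862 0.2544 0.2496] (array([0.4838, 0.2574]), np.float64(0.0093)) [0.473 0.246 0.247] [0.495 0.264 0.256]
-0.045 -0.018 54 [0.4827 0.2605 0.2215] (array([0.4825, 0.2642]), np.float64(0.0069)) [0.474 0.253 0.21 ] [0.492 0.266 0.233]
0.045 0.07 15 [0.4771 0.2506 0.3162] (array([0.4833, 0.2585]), np.float64(0.0197)) [0.467 0.243 0.301] [0.499 0.279 0.324]
top
-0.008 0.001 17 [0.4806 0.266  0.2478] (array([0.4832, 0.2689]), np.float64(0.0161)) [0.467 0.26  0.247] [0.5   0.274 0.251]
0.045 0.07 60 [0.4806 0.2431 0.3123] (array([0.4813, 0.2477]), np.float64(0.0112)) [0.466 0.238 0.3  ] [0.496 0.25  0.325]
[171  48]
```

View pics/g.png

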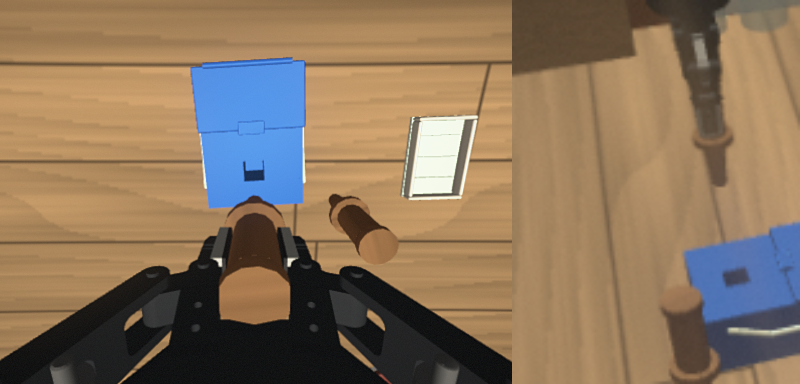

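The wrist picture shows the handle held upright between the pads at (255,235), the empty well at (253,170), and the look-alike untouched at (365,230). Next I carry it over the socket.

step_arm:
  targets:
    - [[-0.01,0,0.05],[0,0,0]]
    - [[-0.02,0,0.11],[0,0,0]]
    - [[-0.02,0,0.17],[0,0,0]]
    - [[-0.03,0,0.23],[0,0,0]]
    - [[-0.03,0,0.29],[0,0,0]]
    - [[-0.042,0,0.35],[0,0,0]]
    - [[-0.042,0,0.41],[0,0,0]]
    - [[-0.042,0,0.46],[0,0,0]]
    - [[-0.042,0,0.51],[0,0,0]]
    - [[-0.042,0,0.51],[0,0,0]]
    - [[-0.042,0,0.51],[0,0,0]]
    - [[-0.042,0,0.51],[0,0,0]]
    - [[-0.042,0,0.51],[0,0,0]]

```text
t: 8.95
eef_pos: [0.5229, -0.2411, 0.2563]
orientation: [[-1.0, 0.0, 0.0], [-0.0, 0.001, -1.0], [-0.0, -1.0, -0.001]]
contact_force: [0.1, -0.0, -1.4]
finger_gap: 0.0254
```

Run:
```python
from h import *
show(); o=manip.get_obs()["eef_pos"]
for n in ["wrist","side","top"]:
    im,d,i=cam(n); P,uv=cloud(d,i)
    r=np.hypot(P[:,0]-o[0],P[:,1]-o[1])<.035
    print(n)
    for a,b in [(.18,.215),(.228,.245),(.246,.256),(.094,.106)]:
        Q=P[r&(P[:,2]>a)&(P[:,2]<b)]
        if len(Q)>5: print(a,b,len(Q),Q.mean(0).round(4),circ(Q),Q.min(0).round(3),Q.max(0).round(3))
    if n=="side":
        c=proj(o-[0,0,.09],i)[0].astype(int);x=max(c[0]-60,0);y=max(c[1]-80,0)
        s=cv2.resize(im[y:y+160,x:x+120],(450,600))
cv2.imwrite("pics/s2.png",s)
```

```text
t 8.95
joints [0.461, 0.4762, -0.103, 1.6079, 0.0534, 1.0604, -1.2271]
eef_pos [0.5229, -0.2411, 0.2563]
orientation [[-1.0, 0.0001, 0.0004], [-0.0004, 0.0006, -1.0], [-0.0001, -1.0, -0.0006]]
contact_force [0.0561, -0.0182, -1.4198]
finger_gap 0.0254
wrist
0.18 0.215 47 [ 0.5296 -0.241   0.2011] (array([ 0.5249, -0.2409]), np.float64(0.0055)) [ 0.527 -0.247  0.194] [ 0.531 -0.236  0.208]
0.228 0.245 103 [ 0.5384 -0.2408  0.2429] (array([ 0.5226, -0.2407]), np.float64(0.0187)) [ 0.527 -0.259  0.24 ] [ 0.542 -0.224  0.245]
0.246 0.256 931 [ 0.5343 -0.2407  0.2495] (array([ 0.5263, -0.2407]), np.float64(0.0132)) [ 0.524 -0.258  0.246] [ 0.542 -0.223  0.256]
0.094 0.106 589 [ 0.5222 -0.2436  0.1005] (array([ 0.5217, -0.2436]), np.float64(0.019)) [ 0.5   -0.265  0.094] [ 0.543 -0.222  0.103]
side
0.18 0.215 55 [ 0.5258 -0.2471  0.2047] (array([ 0.5266, -0.2418]), np.float64(0.0071)) [ 0.518 -0.251  0.192] [ 0.534 -0.242  0.215]
0.228 0.245 45 [ 0.5235 -0.2551  0.2423] (array([ 0.5263, -0.2414]), np.float64(0.0181)) [ 0.508 -0.261  0.237] [ 0.543 -0.242  0.245]
0.246 0.256 100 [ 0.5231 -0.2481  0.2478] (array([ 0.5265, -0.2417]), np.float64(0.0162)) [ 0.508 -0.261  0.246] [ 0.545 -0.227  0.254]
0.094 0.106 206 [ 0.5245 -0.2451  0.0987] (array([ 0.525 , -0.2449]), np.float64(0.0192)) [ 0.503 -0.267  0.094] [ 0.547 -0.221  0.103]
top
0.246 0.256 10 [ 0.509  -0.2345  0.2484] (array([ 0.5115, -0.2349]), np.float64(0.0047)) [ 0.507 -0.24   0.246] [ 0.511 -0.229  0.251]
0.094 0.106 67 [ 0.5113 -0.2382  0.0993] (array([ 0.5224, -0.2419]), np.float64(0.0182)) [ 0.502 -0.261  0.094] [ 0.526 -0.221  0.104]
```

View pics/s2.png

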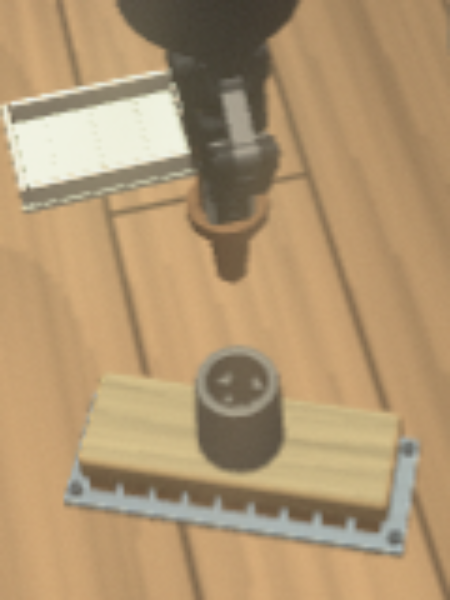

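The picture shows the handle upright over the socket and slightly off. Both cameras agree on a shift of about -1 mm in x and -3 mm in y.

step_arm:
  targets:
    - [[0.001,0.02,0.003],[0,0,0]]
    - [[0.001,0.05,0.003],[0,0,0]]
    - [[0.001,0.08,0.003],[0,0,0]]
    - [[0.001,0.08,0.003],[0,0,0]]
    - [[0.001,0.08,0.003],[0,0,0]]
    - [[0.001,0.08,0.003],[0,0,0]]

```text
t: 9.85
eef_pos: [0.5225, -0.246, 0.1779]
orientation: [[-1.0, 0.003, -0.002], [0.002, -0.001, -1.0], [-0.003, -1.0, 0.001]]
contact_force: [-0.5, -0.1, -0.9]
finger_gap: 0.025
```

step_arm:
  targets:
    - [[0.001,0.01,-0.002],[0,0,0]]
    - [[0.001,0.02,-0.002],[0,0,0]]
    - [[0.001,0.025,-0.002],[0,0,0]]
    - [[0.001,0.025,-0.002],[0,0,0]]
    - [[0.001,0.025,-0.002],[0,0,0]]

```text
t: 10.48
eef_pos: [0.5207, -0.2437, 0.1514]
orientation: [[-1.0, 0.0, -0.002], [0.002, -0.0, -1.0], [-0.0, -1.0, 0.0]]
contact_force: [0.1, -0.1, -0.1]
finger_gap: 0.0254
```

Run:
```python
from h import *
show(); o=manip.get_obs()["eef_pos"]
for n in ["wrist","side"]:
    im,d,i=cam(n); P,uv=cloud(d,i)
    r=np.hypot(P[:,0]-o[0],P[:,1]-o[1])<.035
    print(n)
    for a,b in [(o[2]-.028,o[2]-.003),(.094,.105)]:
        Q=P[r&(P[:,2]>a)&(P[:,2]<b)]
        if len(Q)>5: print(a,b,len(Q),Q.mean(0).round(4),circ(Q),Q.min(0).round(3),Q.max(0).round(3))
```

```text
t 10.475
joints [0.4599, 0.5884, -0.0941, 1.742, 0.0717, 0.8141, -1.2407]
eef_pos [0.5207, -0.2437, 0.1514]
orientation [[-1.0, 0.0004, -0.0022], [0.0022, -0.0001, -1.0], [-0.0004, -1.0, 0.0001]]
contact_force [0.1438, -0.1376, -0.1271]
finger_gap 0.0254
wrist
0.12343723984488733 0.14843723984488733 987 [ 0.5328 -0.2433  0.1435] (array([ 0.5247, -0.2434]), np.float64(0.0133)) [ 0.522 -0.262  0.135] [ 0.539 -0.225  0.148]
0.094 0.105 786 [ 0.5331 -0.2436  0.1002] (array([ 0.5232, -0.2435]), np.float64(0.0181)) [ 0.515 -0.266  0.094] [ 0.543 -0.222  0.103]
side
0.12343723984488733 0.14843723984488733 111 [ 0.5198 -0.2532  0.1409] (array([ 0.5244, -0.2449]), np.float64(0.0167)) [ 0.506 -0.263  0.133] [ 0.543 -0.23   0.148]
0.094 0.105 167 [ 0.5236 -0.2519  0.0988] (array([ 0.5249, -0.2457]), np.float64(0.0179)) [ 0.504 -0.266  0.094] [ 0.547 -0.229  0.105]
```

step_arm:
  targets:
    - [[-0.001,0.004,0],[0,0,0]]
    - [[-0.001,0.007,0],[0,0,0]]
    - [[-0.001,0.01,0],[0,0,0]]
    - [[-0.001,0.01,0],[0,0,0]]
    - [[-0.001,0.01,0],[0,0,0]]

```text
t: 11.2
eef_pos: [0.5215, -0.2436, 0.1413]
orientation: [[-1.0, 0.0, -0.002], [0.002, 0.0, -1.0], [-0.0, -1.0, -0.0]]
contact_force: [0.4, -0.2, 0.2]
finger_gap: 0.0257
```

step_arm:
  targets:
    - [[0,0.002,0],[0,0,0]]
    - [[0,0.004,0],[0,0,0]]
    - [[0,0.006,0],[0,0,0]]
    - [[0,0.006,0],[0,0,0]]
    - [[0,0.006,0],[0,0,0]]

```text
t: 11.82
eef_pos: [0.5216, -0.2436, 0.1353]
orientation: [[-1.0, 0.0, -0.002], [0.002, 0.0, -1.0], [-0.0, -1.0, -0.0]]
contact_force: [0.1, -0.2, -1.8]
finger_gap: 0.0254
```

step_arm:
  targets:
    - [[0,0.001,0],[0,0,0]]
    - [[0,0.002,0],[0,0,0]]
    - [[0,0.003,0],[0,0,0]]
    - [[0,0.003,0],[0,0,0]]

```text
t: 12.32
eef_pos: [0.5214, -0.2436, 0.1322]
orientation: [[-1.0, -0.0, -0.002], [0.002, 0.0, -1.0], [0.0, -1.0, -0.0]]
contact_force: [-0.3, 0.2, -0.6]
finger_gap: 0.0252
```

step_arm:
  targets:
    - [[0,0.001,0],[0,0,0]]
    - [[0,0.002,0],[0,0,0]]
    - [[0,0.003,0],[0,0,0]]
    - [[0,0.003,0],[0,0,0]]

```text
t: 12.82
eef_pos: [0.5214, -0.2436, 0.1292]
orientation: [[-1.0, -0.0, -0.002], [0.002, 0.0, -1.0], [0.0, -1.0, -0.0]]
contact_force: [-0.8, 0.4, -1.0]
finger_gap: 0.0253
```

step_arm:
  targets:
    - [[0,0.001,0],[0,0,0]]
    - [[0,0.002,0],[0,0,0]]
    - [[0,0.002,0],[0,0,0]]

```text
t: 13.2
eef_pos: [0.5215, -0.2437, 0.1272]
orientation: [[-1.0, -0.0, -0.002], [0.002, -0.0, -1.0], [0.0, -1.0, 0.0]]
contact_force: [-0.2, 0.4, -1.7]
finger_gap: 0.0255
```

step_arm:
  targets:
    - [[0,0.001,0],[0,0,0]]
    - [[0,0.002,0],[0,0,0]]
    - [[0,0.002,0],[0,0,0]]

```text
t: 13.58
eef_pos: [0.5215, -0.2437, 0.1253]
orientation: [[-1.0, -0.0, -0.002], [0.002, -0.0, -1.0], [0.0, -1.0, 0.0]]
contact_force: [0.1, -0.5, -0.2]
finger_gap: 0.0253
```

step_arm:
  targets:
    - [[0,0.001,0],[0,0,0]]
    - [[0,0.0015,0],[0,0,0]]
    - [[0,0.0015,0],[0,0,0]]

```text
t: 13.95
eef_pos: [0.5217, -0.2438, 0.1249]
orientation: [[-1.0, 0.001, -0.002], [0.002, -0.0, -1.0], [-0.001, -1.0, 0.0]]
contact_force: [-0.8, 0.5, 5.9]
finger_gap: 0.0252
```

Run:
```python
from h import *
show(); o=manip.get_obs()["eef_pos"]
for n in ["wrist","side"]:
    im,d,i=cam(n); P,uv=cloud(d,i)
    r=np.hypot(P[:,0]-o[0],P[:,1]-o[1])<.035
    print(n)
    for a,b in [(.094,.104),(.104,.110),(.110,.125)]:
        Q=P[r&(P[:,2]>a)&(P[:,2]<b)]
        if len(Q)>5: print(a,b,len(Q),Q.mean(0).round(4),circ(Q),Q.min(0).round(3),Q.max(0).round(3))
    if n=="side":
        c=proj(o-[0,0,.02],i)[0].astype(int);x=max(c[0]-40,0);y=max(c[1]-45,0)
        s=cv2.resize(im[y:y+80,x:x+80],(400,400),interpolation=cv2.INTER_CUBIC)
    else: w=cv2.resize(im[100:300,150:350],(400,400))
cv2.imwrite("pics/s3.png",np.hstack([s,w]))
```

```text
t 13.95
joints [0.4566, 0.624, -0.0905, 1.7647, 0.0773, 0.7554, -1.2462]
eef_pos [0.5217, -0.2438, 0.1249]
orientation [[-1.0, 0.0007, -0.0022], [0.0022, -0.0005, -1.0], [-0.0007, -1.0, 0.0004]]
contact_force [-0.7819, 0.4964, 5.9068]
finger_gap 0.0252
wrist
0.094 0.104 810 [ 0.5355 -0.2436  0.1002] (array([ 0.5219, -0.2435]), np.float64(0.0196)) [ 0.518 -0.265  0.094] [ 0.543 -0.222  0.103]
0.104 0.11 9 [ 0.5354 -0.243   0.1095] (array([ 0.5211, -0.2435]), np.float64(0.0188)) [ 0.524 -0.262  0.109] [ 0.54 -0.23  0.11]
0.11 0.125 1054 [ 0.5336 -0.2434  0.1175] (array([ 0.5259, -0.2434]), np.float64(0.0129)) [ 0.522 -0.261  0.11 ] [ 0.54  -0.225  0.125]
side
0.094 0.104 116 [ 0.5223 -0.2557  0.0989] (array([ 0.5248, -0.2446]), np.float64(0.0195)) [ 0.503 -0.268  0.094] [ 0.547 -0.232  0.102]
0.104 0.11 6 [ 0.5245 -0.2581  0.1075] (array([ 0.5259, -0.2383]), np.float64(0.0224)) [ 0.511 -0.26   0.105] [ 0.538 -0.255  0.109]
0.11 0.125 91 [ 0.52   -0.2533  0.1151] (array([ 0.5249, -0.2458]), np.float64(0.016)) [ 0.507 -0.263  0.11 ] [ 0.541 -0.229  0.125]
```

View pics/s3.png

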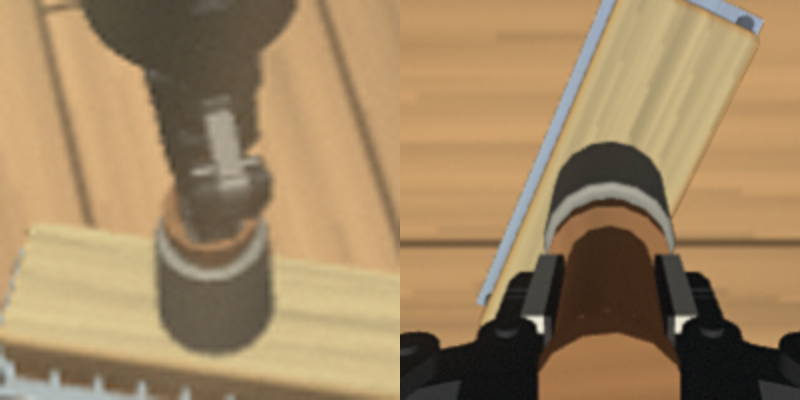

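Contact at about 6 N with the collar about 8 mm above the rim and on axis. The picture shows the handle in the socket, upright and centred. I push slightly more to be sure it sits on the sleeve floor.

step_arm:
  targets:
    - [[0,0.0005,0],[0,0,0]]
    - [[0,0.0005,0],[0,0,0]]
    - [[0,0.0005,0],[0,0,0]]

```text
t: 14.42
eef_pos: [0.5217, -0.2438, 0.1248]
orientation: [[-1.0, 0.001, -0.002], [0.002, -0.001, -1.0], [-0.001, -1.0, 0.0]]
contact_force: [-2.1, -0.5, 7.1]
finger_gap: 0.0259
```

step_arm:
  targets:
    - [[0,0,0],[0,0,0]]
    - [[0,0,0],[0,0,0]]
    - [[0,0,0],[0,0,0]]
    - [[0,0,0],[0,0,0]]
    - [[0,0,0],[0,0,0]]
    - [[0,0,0],[0,0,0]]
  grip: 0.085

```text
t: 15.18
eef_pos: [0.5215, -0.2436, 0.1233]
orientation: [[-1.0, -0.0, -0.002], [0.002, 0.0, -1.0], [0.0, -1.0, -0.0]]
contact_force: [-1.2, -0.2, -0.5]
finger_gap: 0.0848
```

step_arm:
  targets:
    - [[0,-0.02,0],[0,0,0]]
    - [[0,-0.05,0],[0,0,0]]
    - [[0,-0.08,0],[0,0,0]]
    - [[0,-0.1,0],[0,0,0]]
    - [[0,-0.1,0],[0,0,0]]
    - [[0,-0.1,0],[0,0,0]]

```text
t: 15.92
eef_pos: [0.5208, -0.2434, 0.2223]
orientation: [[-1.0, -0.002, -0.002], [0.002, 0.001, -1.0], [0.002, -1.0, -0.001]]
contact_force: [0.0, 0.4, -0.5]
finger_gap: 0.0849
```

Run:
```python
from h import *
show(); o=manip.get_obs()["eef_pos"]
for n in ["wrist","side"]:
    im,d,i=cam(n); P,uv=cloud(d,i)
    r=np.hypot(P[:,0]-.522,P[:,1]+.244)<.035
    print(n)
    for a,b in [(.094,.104),(.110,.119),(.13,.16),(.166,.19)]:
        Q=P[r&(P[:,2]>a)&(P[:,2]<b)]
        if len(Q)>5: print(a,b,len(Q),Q.mean(0).round(4),circ(Q),Q.min(0).round(3),Q.max(0).round(3))
    c=proj([.522,-.244,.14],i)[0].astype(int);x=max(c[0]-60,0);y=max(c[1]-60,0)
    s=cv2.resize(im[y:y+120,x:x+120],(400,400),interpolation=cv2.INTER_CUBIC); t=s if n=="wrist" else np.hstack([s,t])
cv2.imwrite("pics/s4.png",t)
```

```text
t 15.925
joints [0.4638, 0.5081, -0.1004, 1.6572, 0.0586, 0.9811, -1.2296]
eef_pos [0.5208, -0.2434, 0.2223]
orientation [[-1.0, -0.0018, -0.0021], [0.0021, 0.0008, -1.0], [0.0018, -1.0, -0.0008]]
contact_force [0.0285, 0.3789, -0.5395]
finger_gap 0.0849
wrist
0.094 0.104 320 [ 0.5342 -0.2435  0.1003] (array([ 0.521 , -0.2436]), np.float64(0.0202)) [ 0.513 -0.265  0.094] [ 0.543 -0.222  0.103]
0.11 0.119 462 [ 0.5296 -0.2434  0.1171] (array([ 0.5215, -0.2435]), np.float64(0.0161)) [ 0.512 -0.262  0.11 ] [ 0.54  -0.225  0.119]
0.13 0.16 240 [ 0.5315 -0.2437  0.1454] (array([ 0.521 , -0.2435]), np.float64(0.0127)) [ 0.523 -0.256  0.13 ] [ 0.534 -0.231  0.16 ]
0.166 0.19 1317 [ 0.5222 -0.2436  0.1792] (array([ 0.5219, -0.2436]), np.float64(0.0108)) [ 0.506 -0.258  0.171] [ 0.536 -0.229  0.182]
side
0.094 0.104 119 [ 0.5232 -0.2561  0.0986] (array([ 0.525 , -0.2445]), np.float64(0.0199)) [ 0.503 -0.267  0.094] [ 0.547 -0.231  0.104]
0.11 0.119 132 [ 0.524  -0.2523  0.1154] (array([ 0.5252, -0.2446]), np.float64(0.0159)) [ 0.507 -0.264  0.11 ] [ 0.543 -0.229  0.119]
0.13 0.16 122 [ 0.5238 -0.2528  0.1446] (array([ 0.525 , -0.2437]), np.float64(0.0124)) [ 0.512 -0.257  0.13 ] [ 0.538 -0.239  0.159]
0.166 0.19 99 [ 0.5198 -0.2499  0.1763] (array([ 0.5249, -0.245 ]), np.float64(0.0126)) [ 0.51  -0.259  0.166] [ 0.537 -0.23   0.181]
```

View pics/s4.png

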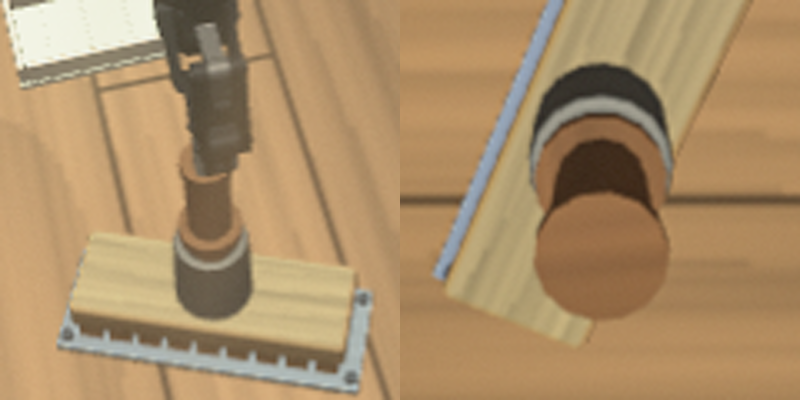

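The handle stands upright and let go, its top at about 0.179 m and on axis within 1 mm. Next I shut the gripper and come down onto the top.

step_arm:
  targets:
    - [[-0.001,0,0],[0,0,0]]
    - [[-0.001,0,0],[0,0,0]]
    - [[-0.001,0,0],[0,0,0]]
    - [[-0.001,0,0],[0,0,0]]
    - [[-0.001,0,0],[0,0,0]]
    - [[-0.001,0,0],[0,0,0]]
    - [[-0.001,0,0],[0,0,0]]
    - [[-0.001,0,0],[0,0,0]]
    - [[-0.001,0.015,0],[0,0,0]]
    - [[-0.001,0.03,0],[0,0,0]]
    - [[-0.001,0.035,0],[0,0,0]]
    - [[-0.001,0.035,0],[0,0,0]]
    - [[-0.001,0.035,0],[0,0,0]]
  grip: 0.0
  force: 30

```text
t: 17.65
eef_pos: [0.5228, -0.2438, 0.1886]
orientation: [[-1.0, 0.001, -0.002], [0.002, -0.0, -1.0], [-0.001, -1.0, 0.0]]
contact_force: [-0.9, 0.2, 0.0]
finger_gap: -0.0002
```

step_arm:
  targets:
    - [[0,0.001,0],[0,0,0]]
    - [[0,0.003,0],[0,0,0]]
    - [[0,0.005,0],[0,0,0]]
    - [[0,0.005,0],[0,0,0]]

```text
t: 18.15
eef_pos: [0.5223, -0.2436, 0.1831]
orientation: [[-1.0, -0.0, -0.002], [0.002, 0.0, -1.0], [0.0, -1.0, -0.0]]
contact_force: [0.2, 0.5, 0.0]
finger_gap: 0.0
```

step_arm:
  targets:
    - [[0,0.001,0],[0,0,0]]
    - [[0,0.002,0],[0,0,0]]
    - [[0,0.003,0],[0,0,0]]
    - [[0,0.003,0],[0,0,0]]

```text
t: 18.65
eef_pos: [0.5224, -0.2436, 0.1802]
orientation: [[-1.0, -0.0, -0.002], [0.002, 0.0, -1.0], [0.0, -1.0, -0.0]]
contact_force: [0.7, -0.1, -0.2]
finger_gap: 0.0002
```

step_arm:
  targets:
    - [[0,0.001,0],[0,0,0]]
    - [[0,0.0015,0],[0,0,0]]
    - [[0,0.0015,0],[0,0,0]]

```text
t: 19.02
eef_pos: [0.5225, -0.2436, 0.1788]
orientation: [[-1.0, -0.0, -0.002], [0.002, 0.0, -1.0], [0.0, -1.0, -0.0]]
contact_force: [0.6, -0.7, -0.2]
finger_gap: 0.0001
```

step_arm:
  targets:
    - [[0,0.001,0],[0,0,0]]
    - [[0,0.0015,0],[0,0,0]]
    - [[0,0.0015,0],[0,0,0]]

```text
t: 19.4
eef_pos: [0.5232, -0.2439, 0.1784]
orientation: [[-1.0, 0.002, -0.002], [0.002, -0.001, -1.0], [-0.002, -1.0, 0.001]]
contact_force: [-0.5, -0.3, 5.1]
finger_gap: 0.0002
```

step_arm:
  targets:
    - [[0,0.001,0],[0,0,0]]
    - [[0,0.001,0],[0,0,0]]
    - [[0,0.001,0],[0,0,0]]

```text
t: 19.77
eef_pos: [0.5235, -0.2441, 0.178]
orientation: [[-1.0, 0.003, -0.002], [0.002, -0.001, -1.0], [-0.003, -1.0, 0.001]]
contact_force: [-0.3, 0.9, 7.3]
finger_gap: -0.0001
```

step_arm:
  targets:
    - [[0,0.001,0],[0,0,0]]
    - [[0,0.001,0],[0,0,0]]
    - [[0,0.001,0],[0,0,0]]

```text
t: 20.15
eef_pos: [0.5236, -0.2441, 0.1772]
orientation: [[-1.0, 0.003, -0.002], [0.002, -0.001, -1.0], [-0.003, -1.0, 0.001]]
contact_force: [-1.1, 0.7, 8.0]
finger_gap: -0.0001
```

step_arm:
  targets:
    - [[0,0.001,0],[0,0,0]]
    - [[0,0.001,0],[0,0,0]]
    - [[0,0.001,0],[0,0,0]]

```text
t: 20.52
eef_pos: [0.5237, -0.2441, 0.1763]
orientation: [[-1.0, 0.003, -0.002], [0.002, -0.001, -1.0], [-0.003, -1.0, 0.001]]
contact_force: [-1.7, 0.7, 7.6]
finger_gap: 0.0001
```

step_arm:
  targets:
    - [[0,0.001,0],[0,0,0]]
    - [[0,0.001,0],[0,0,0]]
    - [[0,0.001,0],[0,0,0]]

```text
t: 20.9
eef_pos: [0.5237, -0.2441, 0.1753]
orientation: [[-1.0, 0.003, -0.002], [0.002, -0.001, -1.0], [-0.003, -1.0, 0.001]]
contact_force: [-1.5, -0.0, 8.9]
finger_gap: 0.0
```

Sliding at about 8 N, down about 3 mm so far. It should lock after 5 to 8 mm.

step_arm:
  targets:
    - [[0,0.001,0],[0,0,0]]
    - [[0,0.001,0],[0,0,0]]
    - [[0,0.001,0],[0,0,0]]

```text
t: 21.28
eef_pos: [0.5236, -0.2441, 0.1743]
orientation: [[-1.0, 0.003, -0.002], [0.002, -0.001, -1.0], [-0.003, -1.0, 0.001]]
contact_force: [0.1, 0.2, 7.9]
finger_gap: 0.0002
```

step_arm:
  targets:
    - [[0,0.001,0],[0,0,0]]
    - [[0,0.001,0],[0,0,0]]
    - [[0,0.001,0],[0,0,0]]

```text
t: 21.65
eef_pos: [0.5237, -0.2441, 0.1733]
orientation: [[-1.0, 0.003, -0.002], [0.002, -0.001, -1.0], [-0.003, -1.0, 0.001]]
contact_force: [-1.0, 0.3, 8.2]
finger_gap: -0.0001
```

step_arm:
  targets:
    - [[0,0.001,0],[0,0,0]]
    - [[0,0.001,0],[0,0,0]]
    - [[0,0.001,0],[0,0,0]]

```text
t: 22.02
eef_pos: [0.5237, -0.2441, 0.1723]
orientation: [[-1.0, 0.003, -0.002], [0.002, -0.001, -1.0], [-0.003, -1.0, 0.001]]
contact_force: [-0.9, -0.4, 7.1]
finger_gap: 0.0003
```

step_arm:
  targets:
    - [[0,0.001,0],[0,0,0]]
    - [[0,0.001,0],[0,0,0]]
    - [[0,0.001,0],[0,0,0]]

```text
t: 22.4
eef_pos: [0.5242, -0.2443, 0.1721]
orientation: [[-1.0, 0.005, -0.002], [0.002, -0.002, -1.0], [-0.005, -1.0, 0.002]]
contact_force: [-2.2, -0.1, 10.6]
finger_gap: -0.0002
```

step_arm:
  targets:
    - [[0,0.001,0],[0,0,0]]
    - [[0,0.001,0],[0,0,0]]
    - [[0,0.001,0],[0,0,0]]

```text
t: 22.78
eef_pos: [0.5247, -0.2446, 0.172]
orientation: [[-1.0, 0.006, -0.002], [0.002, -0.003, -1.0], [-0.006, -1.0, 0.003]]
contact_force: [-1.0, 0.8, 15.3]
finger_gap: 0.0001
```

step_arm:
  targets:
    - [[0,0.001,0],[0,0,0]]
    - [[0,0.001,0],[0,0,0]]
    - [[0,0.001,0],[0,0,0]]

```text
t: 23.15
eef_pos: [0.5253, -0.2448, 0.1719]
orientation: [[-1.0, 0.008, -0.002], [0.002, -0.004, -1.0], [-0.008, -1.0, 0.004]]
contact_force: [-3.3, 1.1, 19.0]
finger_gap: -0.0003
```

step_arm:
  targets:
    - [[0,0.0005,0],[0,0,0]]
    - [[0,0.001,0],[0,0,0]]
    - [[0,0.001,0],[0,0,0]]
    - [[0,0.001,0],[0,0,0]]
    - [[0,0.001,0],[0,0,0]]
    - [[0,0.001,0],[0,0,0]]
    - [[0,0.001,0],[0,0,0]]

```text
t: 24.02
eef_pos: [0.5258, -0.245, 0.1718]
orientation: [[-1.0, 0.01, -0.002], [0.002, -0.004, -1.0], [-0.01, -1.0, 0.004]]
contact_force: [-2.9, 0.8, 22.0]
finger_gap: -0.0002
```

step_arm:
  targets:
    - [[0,0.0004,0],[0,0,0]]
    - [[0,0.0004,0],[0,0,0]]
    - [[0,0.0004,0],[0,0,0]]
    - [[0,0.0004,0],[0,0,0]]
    - [[0,0.0004,0],[0,0,0]]
    - [[0,0.0004,0],[0,0,0]]
    - [[0,0.0004,0],[0,0,0]]

```text
t: 24.9
eef_pos: [0.526, -0.2451, 0.1717]
orientation: [[-1.0, 0.01, -0.002], [0.002, -0.004, -1.0], [-0.01, -1.0, 0.004]]
contact_force: [-2.7, 1.1, 23.6]
finger_gap: 0.0002
```

step_arm:
  targets:
    - [[0,-0.002,0],[0,0,0]]
    - [[0,-0.005,0],[0,0,0]]
    - [[0,-0.02,0],[0,0,0]]
    - [[0,-0.06,0],[0,0,0]]
    - [[0,-0.1,0],[0,0,0]]
    - [[0,-0.1,0],[0,0,0]]
    - [[0,-0.1,0],[0,0,0]]

```text
t: 25.78
eef_pos: [0.522, -0.2434, 0.2655]
orientation: [[-1.0, -0.001, -0.002], [0.002, 0.001, -1.0], [0.001, -1.0, -0.001]]
contact_force: [-0.7, 0.1, 0.4]
finger_gap: -0.0001
```

Run:
```python
from h import *
show()
for n in ["wrist","side"]:
    im,d,i=cam(n); P,uv=cloud(d,i)
    r=np.hypot(P[:,0]-.522,P[:,1]+.244)<.035
    print(n)
    for a,b in [(.094,.104),(.107,.112),(.12,.155),(.163,.18)]:
        Q=P[r&(P[:,2]>a)&(P[:,2]<b)]
        if len(Q)>5: print(a,b,len(Q),Q.mean(0).round(4),circ(Q),Q.min(0).round(3),Q.max(0).round(3))
    c=proj([.522,-.244,.14],i)[0].astype(int);x=max(c[0]-60,0);y=max(c[1]-60,0)
    s=cv2.resize(im[y:y+120,x:x+120],(400,400),interpolation=cv2.INTER_CUBIC); t=s if n=="wrist" else np.hstack([s,t])
cv2.imwrite("pics/s5.png",t)
```

```text
t 25.775
joints [0.4646, 0.469, -0.1025, 1.5926, 0.0523, 1.0841, -1.2243]
eef_pos [0.522, -0.2434, 0.2655]
orientation [[-1.0, -0.0012, -0.0021], [0.0021, 0.0005, -1.0], [0.0012, -1.0, -0.0005]]
contact_force [-0.6625, 0.0682, 0.4224]
finger_gap -0.0001
wrist
0.094 0.104 221 [ 0.5328 -0.2438  0.1004] (array([ 0.521 , -0.2437]), np.float64(0.0204)) [ 0.51  -0.265  0.094] [ 0.543 -0.223  0.103]
0.107 0.112 285 [ 0.5293 -0.2438  0.1108] (array([ 0.5212, -0.2437]), np.float64(0.0161)) [ 0.513 -0.262  0.107] [ 0.54  -0.226  0.112]
0.12 0.155 149 [ 0.5317 -0.2436  0.1374] (array([ 0.521 , -0.2437]), np.float64(0.0127)) [ 0.523 -0.256  0.12 ] [ 0.534 -0.231  0.155]
0.163 0.18 854 [ 0.522  -0.2436  0.1727] (array([ 0.5217, -0.2436]), np.float64(0.0107)) [ 0.506 -0.258  0.165] [ 0.536 -0.229  0.175]
side
0.094 0.104 116 [ 0.5232 -0.2565  0.0988] (array([ 0.5251, -0.2443]), np.float64(0.0201)) [ 0.504 -0.267  0.094] [ 0.547 -0.232  0.104]
0.107 0.112 110 [ 0.5241 -0.2514  0.1097] (array([ 0.5253, -0.2441]), np.float64(0.0159)) [ 0.507 -0.263  0.107] [ 0.544 -0.231  0.112]
0.12 0.155 142 [ 0.524  -0.2531  0.1373] (array([ 0.5252, -0.2441]), np.float64(0.0121)) [ 0.512 -0.259  0.12 ] [ 0.538 -0.242  0.155]
0.163 0.18 205 [ 0.5248 -0.2456  0.1708] (array([ 0.5249, -0.2447]), np.float64(0.0112)) [ 0.511 -0.259  0.163] [ 0.539 -0.229  0.174]
```

View pics/s5.png

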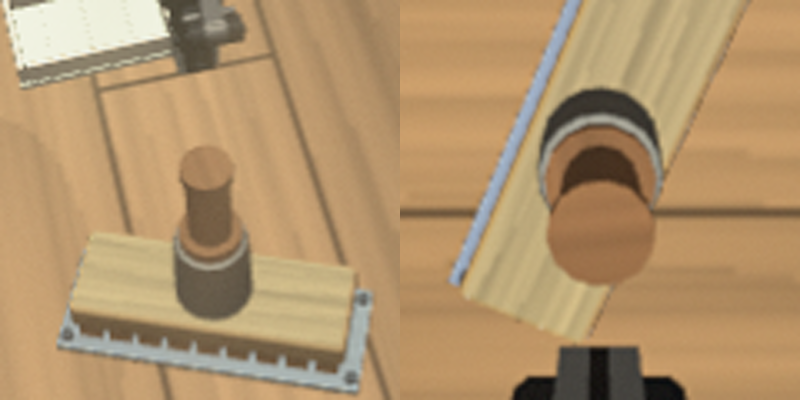

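The picture shows the handle upright in the socket, its collar about 2 mm above the rim, and the arm clear of it.

```bash
python3 -c "
from rig import finish_job
print(finish_job())"
```

```text
the job is handed in; nothing more can be done
None
```

The handle is locked in the larger brush head's socket, and I handed the job in at about 26 s; no verdict was reported.

- **Placing:** I took the slimmer handle from the caddy well and stood it in the socket. It set on the sleeve floor at about 7 N, and I let go and backed off.
- **Locking:** With the gripper shut, I pressed on the top end. It slid about 6.5 mm at about 8 N, then the push rose steeply. It held 22 to 23.6 N for over 1 s with about 0.1 mm of movement. The highest push I read was 23.6 N.
- **Last checks:** After backing off, both cameras put the handle upright and within about 1 mm of the socket's axis, its collar about 2 mm above the rim. The wrist force was near zero.
- **Disagreement:** The wrist and side cameras differed by about 3 mm in absolute x, within calibration error. I used positions relative to the rim instead.
- **Not checked:** I did not re-measure the soap dish and bottles at the end. The arm met no unexpected force on the way.

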